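Set the leak-test rig's red throttle valve to two turns open

ROBOT

A 7-joint arm with a two-finger parallel gripper is mounted at the origin on the work surface. World frame = base frame: x ahead of the robot, y to its left, z up, the work surface at z = 0. Lengths are in m, angles in rad, forces in N, time in s.
With the tool pointing down it reaches from about 0.4 to 0.9 m from the base axis. Payload 5.5 kg.
Tool frame: the origin (TCP) lies on the centre line of the jaws, within the pads' length; the fingertips stand 8 mm ahead of it and the grasp point (between the pads) lies 11 mm behind it (robot.tip_reach is the x of the fingertips in the tool frame, in m); x points along the fingers, z is the direction in which the jaws open and shut, and the axes are right-handed (so a half turn about x gives the same grasp; the last joint's range is limited). The gripper opens to 85 mm and grips with 20 to 120 N. Pads are 22 mm wide; open, the fingers measure 114 mm over their backs; the gripper's body (76 mm by 85 mm) begins 54 mm behind the grasp point. The pads swing forward as they close: fully open they stand 13 mm farther back than shut.
Start: joints at [1.54, 0.501, -0.427, 1.55, 0.221, 1.138, -0.21], TCP at [0.188, -0.622, 0.217] pointing down, gripper open.
Joint ranges: [-2.88, 2.88], [-0.31, 2.03], [-1.54, 1.56], [0.2, 2.42], [-1.41, 4.55], [0.19, 2.02], [-2.57, 2.57]. Speed limits (rad/s): [2.57, 2.57, 3.14, 3.14, 3.14, 3.14, 3.14].

INTERFACE

Orientations are given as a unit quaternion [x, y, z, w].
In Python, from station import robot, vision, job gives the robot as it stands.
- The arm moves only by the tool drive_tool, never from a script. Its argument "increments" is text: rows parted by semicolons, each of 6 numbers parted by spaces: the shift along the tool's x, y, z in m, then the turn, a rotation vector about the tool's x, y, z in degrees. In form: dx dy dz ax ay az; .... A call has exactly 10 rows; each row is the pose to reach, as a shift and turn from the pose commanded when the call began, along the tool's axes at that moment; what a row does not reach only later rows make up. A row lasts 1/8 s, in which the tool goes at most 62.5 mm and 10.7 degrees, less where a joint would pass 70% of its speed; a pose out of reach is approached as far as the arm can. A call with a gripper value outside its range is refused whole. "hand" is the closure in counts, from 0 (fully open) to 255 (shut), set as the call begins (left out, the last holds). The fingers move at their own pace and stop on an object; "newtons" is the grip in N (left out, the last holds). Time passes only in rows, so rows that repeat a pose let the fingers close, or fill a call up. It gives the time, the measured TCP pose, the force and the opening at its end, in the units of the state.
- robot.get_state(): the state, without advancing time (a new reading comes with each control period).
- vision.snapshot(name): name is "scene" or "side" or "wrist"; returns a dict with "pixels" (420x560x3 uint8, red, green, blue), "intrinsics" (3x3 intrinsics, pixels), "distortion" ([k1, k2, p1, p2, k3] as OpenCV has them; the pictures are not rectified), "origin" and "attitude" of the camera in the world; the wrist camera has in their place "tool_from_camera" (4x4, takes a point from camera to tool coordinates, whose origin is the TCP and whose axes are the tool frame's). Camera axes: x right, y up, looking along -z (the intrinsics and any distortion apply to the point x, -y, -z); pixel columns grow to the right and rows downward; lengths in m; the calibration is good to about 2 mm. A picture is of the moment at which its call begins: read the wrist's pose just before it. There is no depth.
- job.finish_job(): hands the job in, once; it reports no verdict.
The state is a dict: "t": time; "joints": joint angles; "qvel": joint speeds; "joint_efforts": joint torques, N m; "eef_pos": TCP position; "ee_rot": TCP orientation; "ft_force": force on the tool from outside, world axes, zero at the start; "torque": the same for the moment, N m; "gripper_width": finger opening in m.
Only numpy, scipy, OpenCV 4.12 (cv2) and the standard library are available. Lean on these libraries where they do the work, as an engineer would, in place of code of your own. Each camera call takes 0.05 s, during which the arm holds its last target.

TASK

On the leak-test rig, take the red-rimmed valve wheel by its black crank handle, wind it clockwise until it is fully shut against its stop, then back it off (counter-clockwise) exactly two full turns. Finish while still holding the handle in the gripper, wheel at rest at that setting: do not let go at the end. Leave the blue valve as it is set and do not disturb the other things on the bench.

Things in the scene. Friction and masses are not known exactly. Their poses are not given: they have to be found in the camera images.
- red_wheel (a joint): red valve (the wheel with the red rim, 122 mm over the rim): angle of its wheel in rad about the vertical axis, 0 = shut against the stop, growing counter-clockwise seen from above as it opens (6.283 per full turn; it opens to 22 rad). It can start anywhere from about 0.4 to 1.3 turns open. It turns stiffly (about 0.12 N m, some 2 N at the handle) and stays where it is left; at 0 it meets a solid stop.
- red_axis (a point): red valve (the wheel with the red rim, 122 mm over the rim): the centre of its wheel, on the upright stem axis, in the mid-plane of the rim (rim bar 12 mm thick, hub top 10 mm above this point, nut on it 14 mm above), 115 mm above the bench. Level wheel with three spokes.
- red_handle: red valve (the wheel with the red rim, 122 mm over the rim): its upright crank handle, a black cylinder 22 mm in diameter and 54 mm tall standing on the rim, 55 mm out from the wheel's axis. Its origin is the handle's centre, 36 mm above the rim's mid-plane (so the handle's foot is 9 mm above that plane, its top 63 mm above it). The handle spins freely about its own upright pin, so it can be held from above in an unturned grip and carried round in a circle.
- blue_wheel (a joint): blue valve (the wheel with the blue rim, 122 mm over the rim): angle of its wheel in rad about the vertical axis, 0 = shut against the stop, growing counter-clockwise seen from above as it opens (6.283 per full turn; it opens to 22 rad). Not to be turned.
- blue_axis (a point): blue valve (the wheel with the blue rim, 122 mm over the rim): the centre of its wheel, on the upright stem axis, in the mid-plane of the rim (rim bar 12 mm thick, hub top 10 mm above this point, nut on it 14 mm above), 115 mm above the bench. Level wheel with three spokes.
- blue_handle: blue valve (the wheel with the blue rim, 122 mm over the rim): its upright crank handle, a black cylinder 22 mm in diameter and 54 mm tall standing on the rim, 55 mm out from the wheel's axis. Its origin is the handle's centre, 36 mm above the rim's mid-plane (so the handle's foot is 9 mm above that plane, its top 63 mm above it). The handle spins freely about its own upright pin, so it can be held from above in an unturned grip and carried round in a circle.
- rig: leak-test rig, fixed: dark base plate 290 x 400 x 12 with an aluminium manifold block 70 x 340, 62 mm above the bench at its top, on which both valves stand 240 mm apart (which is on which end varies) and a flat dial between them (top 86 mm above the bench). Origin on the bench under the middle of the manifold; its y runs along the manifold, x points away from the robot.
- flange_a: dark flange ring plate (about 106 x 152 x 12) lying on the rig's rubber pad behind the manifold; a bystander, loose. Origin at its underside.
- flange_b: dark flange ring plate lying on the bench, left; a bystander, loose. Origin at its underside.
- flange_c: dark flange ring plate lying on the bench, right; a bystander, loose. Origin at its underside.
- hammer: hammer lying on the bench, right; a bystander, loose. Origin at its underside.
- wrench: steel wrench lying on the bench, left; a bystander, loose. Origin at its underside.
- jar: jar with an orange cap, 60 across and 80 high, standing on the bench, left; a bystander, loose. Origin at its underside centre.

How it is judged:
By the outcome, as a careful person would: the job done as asked, in the order asked, and still so for the second after the job is handed in, while the arm keeps its last pose, push and grip.
It also fails if it takes over 64 s, if anything falls off the work surface, if the arm or the gripper's body presses on something with over 40 N, if the wrist force passes 120 N, or if a joint passes its speed limit or range.

## Working session

There is one attempt and no reset: what is moved stays moved. The work goes in short steps, Python scripts to look and compute and a tool call to move; the robot and the scene stay as the last step left them, time stands still between calls to the robot, and variables do not carry over. Pictures are saved under pics/ and viewed, and the job is handed in when it is done.

Besides the shell and the picture viewer there is one more tool, called by a JSON object that holds its "op" and its "data", one argument or row to a line. drive_tool: Moves the arm, as the interface text tells. Its arguments: {"type":"object","properties":{"increments":{"type":"string"},"hand":{"type":"number"},"newtons":{"type":"number"}},"required":["increments"]}

```bash
mkdir -p pics; ls
cat > h.py <<'E'
import numpy as np,cv2,json
from scipy.spatial.transform import Rotation as R
from station import robot,vision,job
def snap(n,f=None):
    s=robot.get_state(); d=vision.snapshot(n)
    if f: cv2.imwrite(f,d["pixels"][:,:,::-1])
    return s,d
E
python3 - <<'E'
from h import *
s,d=snap("scene","pics/scene0.png"); s2,d2=snap("side","pics/side0.png"); s3,d3=snap("wrist","pics/wrist0.png")
print(s)
for x in (d,d2,d3): print({k:np.round(v,4).tolist() for k,v in x.items() if k!="pixels"})
E
```

```text
pics
{'t': 0.0, 'joints': array([ 1.54017737,  0.50187573, -0.42678098,  1.5514158 ,  0.2208212 ,
        1.13830454, -0.21031921]), 'qvel': array([ 0.00105989,  0.00012439,  0.00147032, -0.0018183 , -0.00059698,
       -0.00030383,  0.00251259]), 'joint_efforts': array([-6.52959926e-06, -5.69518018e+01, -5.81610247e+00, -2.80939972e+01,
        1.06871614e-02,  1.18358820e-02,  3.42647255e-06]), 'eef_pos': array([ 0.18798718, -0.62148435,  0.21565523]), 'ee_rot': array([ 0.42183919,  0.56835107, -0.42099066,  0.56727032]), 'ft_force': array([-0.38226966, -1.29408915, -0.16606108]), 'torque': array([ 0.00680916,  0.03167731, -0.01373361]), 'gripper_width': 0.08521095949580719}
{'intrinsics': [[451.0781, 0.0, 281.2874], [0.0, 451.0781, 206.3635], [0.0, 0.0, 1.0]], 'distortion': [-0.1328, 0.0, 0.0, 0.0, 0.0], 'origin': [1.3081, 0.801, 0.8586], 'attitude': [0.1759, 0.4446, 0.8069, 0.3469]}
{'intrinsics': [[407.4518, 0.0, 273.0022], [0.0, 407.4518, 214.7985], [0.0, 0.0, 1.0]], 'distortion': [-0.003, 0.0, 0.0, 0.0, 0.0], 'origin': [-0.255, 0.7421, 0.9256], 'attitude': [-0.1781, 0.4082, 0.8191, -0.3616]}
{'intrinsics': [[344.8338, 0.0, 278.1032], [0.0, 344.8338, 216.4927], [0.0, 0.0, 1.0]], 'distortion': [-0.0776, 0.0, 0.0, 0.0, 0.0], 'tool_from_camera': [[-0.0016, 0.2842, -0.9588, -0.1573], [0.0016, 0.9588, 0.2842, 0.0742], [1.0, -0.0011, -0.0019, 0.0016], [0.0, 0.0, 0.0, 1.0]]}
```

View pics/scene0.png

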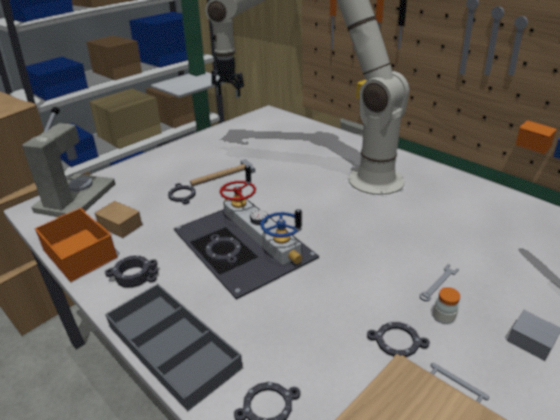

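View pics/side0.png

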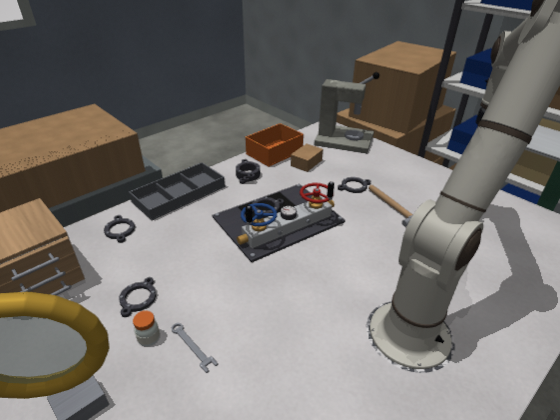

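View pics/wrist0.png

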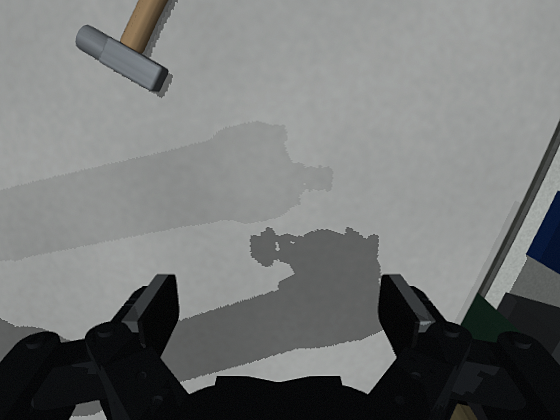

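Run:
```python
import cv2
a=cv2.imread("pics/scene0.png");b=cv2.imread("pics/side0.png")
cv2.imwrite("pics/c1.png",cv2.resize(a[155:275,195:325],None,fx=6,fy=5 and 6*0.8333,interpolation=cv2.INTER_CUBIC)) 
cv2.imwrite("pics/c1.png",cv2.resize(a[155:255,200:320],None,fx=6,fy=6,interpolation=cv2.INTER_CUBIC))
cv2.imwrite("pics/c2.png",cv2.resize(b[165:255,225:355],None,fx=6,fy=6,interpolation=cv2.INTER_CUBIC))
```

```text
(no output)
```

View pics/c1.png

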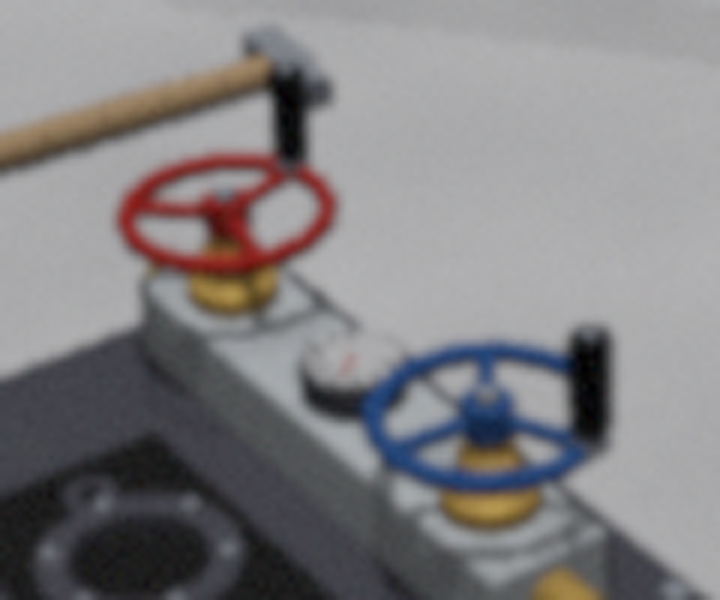

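View pics/c2.png

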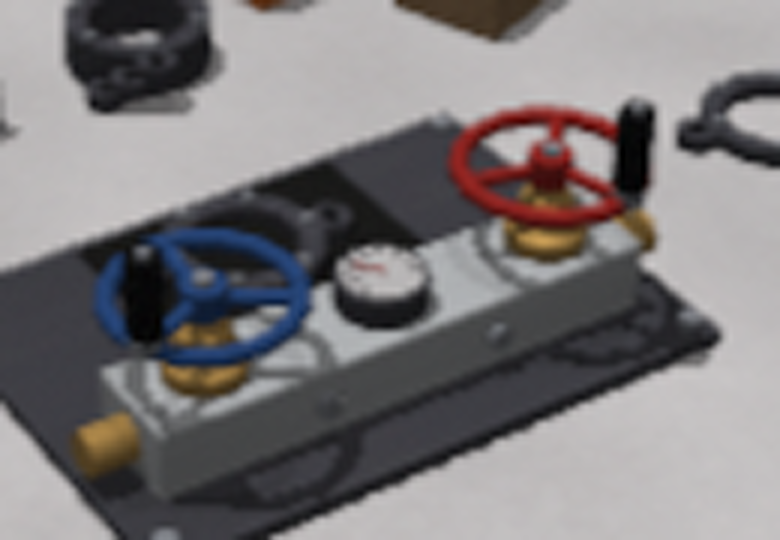

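```bash
cat >> h.py <<'E'
def ray(d,px,T=None):
    K=d["intrinsics"];D=d["distortion"]
    p=cv2.undistortPoints(np.array([[px]],float),np.array(K),np.array(D)).ravel()
    v=np.array([p[0],-p[1],-1.])
    if T is not None: return T[:3,3],T[:3,:3]@v
    return np.array(d["origin"]),R.from_quat(d["attitude"]).as_matrix()@v
def atz(d,px,z,T=None):
    o,v=ray(d,px,T); return o+v*(z-o[2])/v[2]
def toolT(s):
    T=np.eye(4);T[:3,:3]=R.from_quat(s["ee_rot"]).as_matrix();T[:3,3]=s["eef_pos"];return T
def proj(d,P,T=None):
    if T is None:
        T=np.eye(4);T[:3,:3]=R.from_quat(d["attitude"]).as_matrix();T[:3,3]=d["origin"]
    c=(np.atleast_2d(P)-T[:3,3])@T[:3,:3]
    c=c*[1,-1,-1]
    return cv2.projectPoints(c,np.zeros(3),np.zeros(3),np.array(d["intrinsics"]),np.array(d["distortion"]))[0][:,0]
E
python3 - <<'E'
from h import *
_,a=snap("scene");_,b=snap("side")
f=lambda d,o,c,z: print(np.round(atz(d,(o[0]+c[0]/6-.4,o[1]+c[1]/6-.4),z),4))
A=(200,155);B=(225,165)
for nm,p,q,z in [("rnut",(226,192),(550,147),.129),("bnut",(487,390),(204,275),.129),("rh mid",(290,116),(634,150),.151),("bh mid",(590,386),(146,297),.151),("rh top",(288,73),(637,105),.178)]:
    print(nm);f(a,A,p,z);f(b,B,q,z)
E
```

```text
rnut
[ 0.5231 -0.1862  0.129 ]
[ 0.5285 -0.1859  0.129 ]
bnut
[0.5628 0.0481 0.129 ]
[0.5695 0.0482 0.129 ]
rh mid
[ 0.4693 -0.1924  0.151 ]
[ 0.4725 -0.1937  0.151 ]
bh mid
[0.551  0.1037 0.151 ]
[0.5525 0.1028 0.151 ]
rh top
[ 0.4696 -0.1912  0.178 ]
[ 0.4765 -0.1973  0.178 ]
```

```bash
cat >> h.py <<'E'
def delta(s,P,Rw):
    T=toolT(s); M=T[:3,:3]
    return M.T@(np.array(P)-T[:3,3]), np.degrees(R.from_matrix(M.T@Rw).as_rotvec())
def down(yaw): # tool z (jaw dir) at world yaw deg, x down
    a=np.radians(yaw); z=np.array([np.cos(a),np.sin(a),0]); x=np.array([0,0,-1.]); return np.c_[x,np.cross(z,x),z]
E
python3 - <<'E'
from h import *
s=robot.get_state(); M=toolT(s)[:3,:3]; print(np.round(M,3)); y=np.degrees(np.arctan2(M[1,2],M[0,2]));print(y)
for yy in (y,y+53, 0,90):
  print(yy,*[np.round(v,4) for v in delta(s,[0.44,-0.195,0.30],down(yy))])
E
```

```text
[[-0.     0.957  0.29 ]
 [ 0.001  0.29  -0.957]
 [-1.     0.    -0.001]]
-73.16526495295449
-73.16526495295449 [-0.0835  0.3647 -0.3357] [-0.     -0.0501 -0.0048]
-20.165264952954487 [-0.0835  0.3647 -0.3357] [-5.30e+01 -4.43e-02 -2.76e-02]
0 [-0.0835  0.3647 -0.3357] [-7.31653e+01 -4.01000e-02 -3.61000e-02]
90 [-0.0835  0.3647 -0.3357] [-1.631653e+02 -3.700000e-03 -7.240000e-02]
```

{"op": "drive_tool", "data": {
  "increments": "-0.064 0.04 -0.03 -5 0 0; -0.064 0.08 -0.066 -10 0 0; -0.064 0.12 -0.10 -16 0 0; -0.064 0.16 -0.135 -21 0 0; -0.064 0.20 -0.17 -27 0 0; -0.064 0.24 -0.205 -32 0 0; -0.064 0.28 -0.24 -38 0 0; -0.064 0.32 -0.27 -43 0 0; -0.064 0.36 -0.30 -48 0 0; -0.064 0.394 -0.329 -53 0 0",
  "hand": 0,
  "newtons": 60
}}

```text
t: 1.5
eef_pos: [0.471, -0.1916, 0.281]
ee_rot: [0.122, 0.696, -0.123, 0.697]
ft_force: [0.3, 0.0, 0.2]
gripper_width: 0.0853
```

Run:
```python
from h import *
s,d=snap("wrist","pics/w1.png")
print(s["t"],s["eef_pos"],s["joints"],s["ft_force"],s["qvel"].max())
s,d=snap("wrist","pics/w1.png")
print(s["t"],s["eef_pos"],s["joints"],s["ft_force"])
```

```text
1.5 [ 0.4710265  -0.19155473  0.28096775] [ 1.0823048   0.24202467 -0.86750918  1.81338744  0.19966598  1.1763474
 -0.19665237] [0.32218003 0.02856923 0.20436442] 0.19246153852456827
1.55 [ 0.47415592 -0.18487345  0.28152464] [ 1.07714851  0.24278197 -0.87510304  1.81285925  0.19754649  1.17537138
 -0.19733796] [1.81499616 5.81814589 1.13123726]
```

View pics/w1.png

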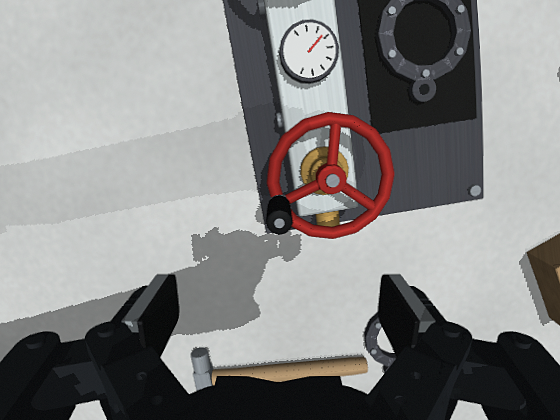

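Run:
```python
from h import *
for i in range(4):
  s,d=snap("wrist","pics/w2.png")
  print(s["t"],s["eef_pos"],s["ft_force"],abs(s["qvel"]).max())
im=d["pixels"][:,:,::-1][100:250,240:410]
cv2.imwrite("pics/w2c.png",cv2.resize(im,None,fx=4,fy=4,interpolation=cv2.INTER_CUBIC))
```

```text
1.6 [ 0.47284004 -0.1872182   0.28136982] [0.01831559 0.25725891 0.17896962] 0.07423361541884016
1.65 [ 0.47138527 -0.19014669  0.28098514] [ 0.33604637 -0.34154252 -0.56329942] 0.06029788595868245
1.7 [ 0.47037245 -0.19226315  0.28072753] [ 0.82241264 -0.80151133 -0.05163653] 0.03827635444428246
1.75 [ 0.46973806 -0.19359009  0.28056462] [-1.09474982 -0.53852089 -1.56772977] 0.020725813080895588
```

View pics/w2c.png

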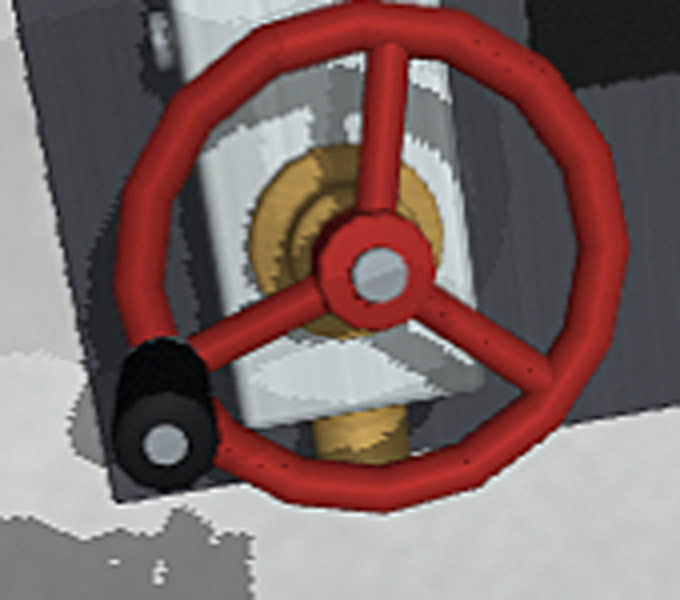

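Run:
```python
from h import *
s,d=snap("wrist"); print(s["eef_pos"],s["t"])
s2,_=snap("wrist");print(s2["eef_pos"])
s["eef_pos"]=np.array([.4697,-.1936,.2806])
T=toolT(s)@np.array(d["tool_from_camera"])
n=atz(d,(334.6,167.9),.129,T);h=atz(d,(281.1,210.9),.178,T);h2=atz(d,(281.1,210.9),.180,T)
print(n,h,h2,np.linalg.norm((h-n)[:2]),np.degrees(np.arctan2(*(h-n)[1::-1])))
print(delta(s2,[h[0],h[1],.144],down(-20)))
```

```text
[ 0.4694538  -0.19427738  0.28050473] 1.8
[ 0.46933831 -0.19452573  0.28051469]
[ 0.52893054 -0.18798458  0.129     ] [ 0.47423764 -0.1960586   0.178     ] [ 0.47441349 -0.19552459  0.18      ] 0.055285646879020496 -171.60238293326583
(array([0.13651206, 0.00034745, 0.00519133]), array([-0.31583233, -0.02719965,  0.03515376]))
```

{"op": "drive_tool", "data": {
  "increments": "0.015 0 0.005 0 0 0; 0.035 0 0.005 0 0 0; 0.055 0 0.005 0 0 0; 0.075 0 0.005 0 0 0; 0.095 0 0.005 0 0 0; 0.11 0 0.005 0 0 0; 0.125 0 0.005 0 0 0; 0.133 0 0.005 0 0 0; 0.137 0 0.005 0 0 0; 0.137 0 0.005 0 0 0",
  "hand": 0
}}

```text
t: 3.15
eef_pos: [0.475, -0.1948, 0.1438]
ee_rot: [0.124, 0.696, -0.124, 0.696]
ft_force: [0.2, -0.1, -1.0]
gripper_width: 0.0852
```

Run:
```python
from h import *
s,d=snap("wrist","pics/w3.png"); print(s["eef_pos"],s["t"],s["ft_force"])
```

```text
[ 0.47495264 -0.1948096   0.1437859 ] 3.15 [ 0.23863619 -0.08667555 -0.9873905 ]
```

View pics/w3.png

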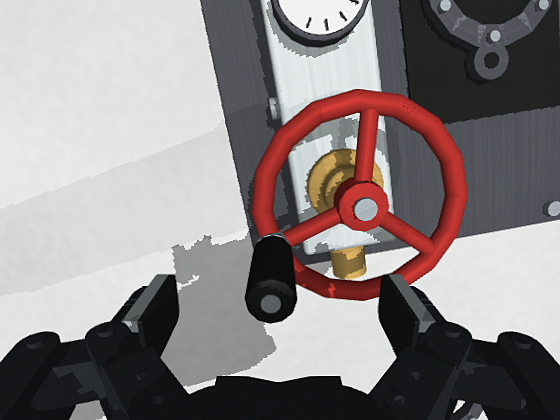

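{"op": "drive_tool", "data": {
  "increments": "0 0 0 0 0 0; 0 0 0 0 0 0; 0 0 0 0 0 0; 0 0 0 0 0 0; 0 0 0 0 0 0; 0 0 0 0 0 0; 0 0 0 0 0 0; 0 0 0 0 0 0; 0 0 0 0 0 0; 0 0 0 0 0 0",
  "hand": 255,
  "newtons": 70
}}

```text
t: 4.45
eef_pos: [0.4737, -0.1949, 0.1439]
ee_rot: [0.124, 0.697, -0.124, 0.695]
ft_force: [-3.4, -0.1, 6.2]
gripper_width: 0.0195
```

```bash
cat >> h.py <<'E'
C=np.array([.529,-.188]); 
def arc(s,a0,degs,r=.0552,cmd=None):
    M=toolT(s)[:3,:3]; p=lambda a: r*np.array([np.cos(np.radians(a)),np.sin(np.radians(a)),0])
    return "; ".join("%.4f %.4f %.4f 0 0 0"%tuple(M.T@(p(a0+g)-p(a0))) for g in degs)
E
python3 - <<'E'
from h import *
s,d=snap("wrist","pics/w4.png"); print(s["eef_pos"],s["t"],s["ft_force"],s["gripper_width"])
v=s["eef_pos"][:2]-C; a=np.degrees(np.arctan2(v[1],v[0])); print(a,np.hypot(*v))
print(arc(s,a,-np.arange(12,121,12)))
E
```

```text
[ 0.47370739 -0.19489129  0.14393796] 4.45 [-3.39162004 -0.14685793  6.18932168] 0.019539698685646277
-172.89567901209017 0.05572039756934433
-0.0000 0.0108 -0.0042 0 0 0; -0.0000 0.0221 -0.0061 0 0 0; -0.0000 0.0337 -0.0055 0 0 0; -0.0000 0.0448 -0.0026 0 0 0; -0.0001 0.0551 0.0026 0 0 0; -0.0001 0.0641 0.0098 0 0 0; -0.0001 0.0714 0.0188 0 0 0; -0.0001 0.0767 0.0290 0 0 0; -0.0002 0.0798 0.0402 0 0 0; -0.0002 0.0804 0.0517 0 0 0
```

View pics/w4.png

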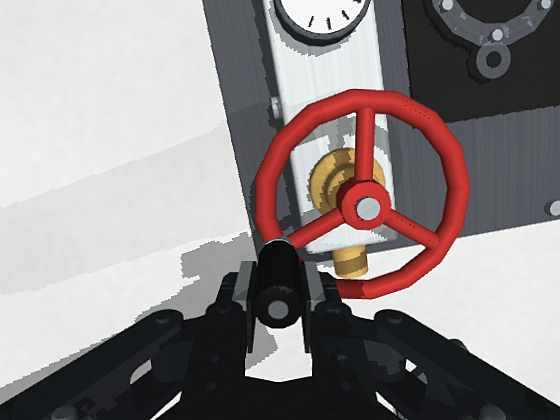

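{"op": "drive_tool", "data": {
  "increments": "0 0.0108 -0.0042 0 0 0; 0 0.0221 -0.0061 0 0 0; 0 0.0337 -0.0055 0 0 0; 0 0.0448 -0.0026 0 0 0; 0 0.0551 0.0026 0 0 0; 0 0.0641 0.0098 0 0 0; 0 0.0714 0.0188 0 0 0; 0 0.0767 0.029 0 0 0; 0 0.0798 0.0402 0 0 0; 0 0.0804 0.0517 0 0 0"
}}

```text
t: 5.75
eef_pos: [0.5515, -0.1344, 0.144]
ee_rot: [0.124, 0.697, -0.122, 0.696]
ft_force: [-2.8, 3.3, 3.1]
gripper_width: 0.0191
```

```bash
cat >> h.py <<'E'
def st():
    s=robot.get_state()
    v=s["eef_pos"][:2]-C; a=np.degrees(np.arctan2(v[1],v[0])); v/=np.hypot(*v)
    f=s["ft_force"]
    print("t",s["t"],"p",np.round(s["eef_pos"],4),"ang",round(a,2),"r",np.round(np.hypot(*(s["eef_pos"][:2]-C)),4),"f",np.round(f,1),"Ftan(ccw+)",round(-f[0]*v[1]+f[1]*v[0],2),"Frad",round(f[:2]@v,2),"w",round(s["gripper_width"],4))
    M=toolT(s)[:3,:3]; print("tool axis",np.round(M[:,0],3)," yaw",round(np.degrees(np.arctan2(M[1,2],M[0,2])),2))
    return s,a
E
python3 - <<'E'
from h import *
s,a=st()
# nominal commanded angle
c=-172.9-120
print(c+360); print(arc(s,c,-np.arange(4,41,4)))
E
```

```text
t 5.75 p [ 0.5515 -0.1344  0.144 ] ang 67.24 r 0.0581 f [-2.8  3.3  3.1] Ftan(ccw+) 3.84 Frad 1.93 w 0.0191
tool axis [-0.     0.003 -1.   ]  yaw -20.03
67.10000000000002
-0.0000 -0.0003 0.0038 0 0 0; -0.0000 -0.0009 0.0076 0 0 0; -0.0000 -0.0018 0.0114 0 0 0; -0.0000 -0.0029 0.0151 0 0 0; -0.0000 -0.0043 0.0187 0 0 0; -0.0000 -0.0059 0.0222 0 0 0; -0.0000 -0.0078 0.0256 0 0 0; -0.0001 -0.0098 0.0288 0 0 0; -0.0001 -0.0122 0.0319 0 0 0; -0.0001 -0.0147 0.0348 0 0 0
```

Run:
```python
from h import *
s=robot.get_state()
for c in 67.1-24*np.arange(15): print(round(c,1),arc(s,c,-np.arange(2.4,24.1,2.4)).replace("-0.0000","0").replace("0.0001","0"))
```

```text
67.1 0 -0.0002 0.0023 0 0 0; 0 -0.0004 0.0046 0 0 0; 0 -0.0008 0.0069 0 0 0; 0 -0.0012 0.0092 0 0 0; 0 -0.0018 0.0114 0 0 0; 0 -0.0024 0.0136 0 0 0; 0 -0.0032 0.0158 0 0 0; 0 -0.0040 0.0180 0 0 0; 0 -0.0049 0.0201 0 0 0; 0 -0.0059 0.0222 0 0 0
43.1 0 -0.0011 0.0020 0 0 0; 0 -0.0023 0.0040 0 0 0; 0 -0.0035 0.0060 0 0 0; 0 -0.0049 0.0079 0 0 0; 0 -0.0063 0.0097 0 0 0; 0 -0.0078 0.0115 0 0 0; 0 -0.0093 0.0132 0 0 0; 0 -0.0109 0.0148 0 0 0; 0 -0.0126 0.0164 0 0 0; -0 -0.0144 0.0179 0 0 0
19.1 0 -0.0018 0.0014 0 0 0; 0 -0.0037 0.0028 0 0 0; 0 -0.0056 0.0040 0 0 0; 0 -0.0076 0.0052 0 0 0; 0 -0.0097 0.0063 0 0 0; 0 -0.0117 0.0073 0 0 0; 0 -0.0139 0.0082 0 0 0; 0 -0.0160 0.0091 0 0 0; -0 -0.0182 0.0098 0 0 0; -0 -0.0204 0.0105 0 0 0
-4.9 0 -0.0022 0.0006 0 0 0; 0 -0.0045 0.0010 0 0 0; 0 -0.0068 0.0014 0 0 0; 0 -0.0091 0.0017 0 0 0; 0 -0.0114 0.0018 0 0 0; 0 -0.0137 0.0019 0 0 0; 0 -0.0160 0.0019 0 0 0; 0 -0.0183 0.0018 0 0 0; 0 -0.0206 0.0016 0 0 0; -0 -0.0229 0.0013 0 0 0
-28.9 0 -0.0023 -0.0004 0 0 0; 0 -0.0045 -0.0009 0 0 0; 0 -0.0068 -0.0015 0 0 0; 0 -0.0090 -0.0022 0 0 0; 0 -0.0112 -0.0
[... 2206 characters left out ...]
0040 0 0 0; 0.0000 0.0103 0.0052 0 0 0; 0.0000 0.0122 0.0065 0 0 0; 0.0000 0.0141 0.0079 0 0 0; 0.0000 0.0159 0.0093 0 0 0; 0.0000 0.0176 0.0109 0 0 0; 0.0000 0.0193 0.0125 0 0 0
-244.9 0.0000 0.0016 0.0017 0 0 0; 0.0000 0.0031 0.0034 0 0 0; 0.0000 0.0046 0.0052 0 0 0; 0.0000 0.0060 0.0070 0 0 0; 0.0000 0.0073 0.0090 0 0 0; 0.0000 0.0085 0.0109 0 0 0; 0.0000 0.0096 0.0129 0 0 0; 0.0000 0.0107 0.0150 0 0 0; 0.0000 0.0117 0.0171 0 0 0; 0.0000 0.0125 0.0192 0 0 0
-268.9 0 0.0008 0.0022 0 0 0; 0 0.0015 0.0044 0 0 0; 0 0.0021 0.0066 0 0 0; 0 0.0026 0.0089 0 0 0; 0 0.0030 0.0111 0 0 0; 0 0.0033 0.0134 0 0 0; 0 0.0036 0.0157 0 0 0; 0 0.0037 0.0180 0 0 0; 0 0.0037 0.0204 0 0 0; 0 0.0036 0.0227 0 0 0
```

{"op": "drive_tool", "data": {
  "increments": "0 -0.0002 0.0023 0 0 0; 0 -0.0004 0.0046 0 0 0; 0 -0.0008 0.0069 0 0 0; 0 -0.0012 0.0092 0 0 0; 0 -0.0018 0.0114 0 0 0; 0 -0.0024 0.0136 0 0 0; 0 -0.0032 0.0158 0 0 0; 0 -0.0040 0.0180 0 0 0; 0 -0.0049 0.0201 0 0 0; 0 -0.0059 0.0222 0 0 0"
}}

```text
t: 7.0
eef_pos: [0.5706, -0.1498, 0.144]
ee_rot: [0.124, 0.696, -0.123, 0.697]
ft_force: [1.5, 4.9, 1.7]
gripper_width: 0.0194
```

```bash
python3 -c "
from h import *
st()"
```

```text
t 7.0 p [ 0.5706 -0.1498  0.144 ] ang 42.57 r 0.0564 f [1.5 4.9 1.7] Ftan(ccw+) 2.54 Frad 4.42 w 0.0194
tool axis [ 0.001  0.001 -1.   ]  yaw -20.14
```

{"op": "drive_tool", "data": {
  "increments": "0 -0.0011 0.0020 0 0 0; 0 -0.0023 0.0040 0 0 0; 0 -0.0035 0.0060 0 0 0; 0 -0.0049 0.0079 0 0 0; 0 -0.0063 0.0097 0 0 0; 0 -0.0078 0.0115 0 0 0; 0 -0.0093 0.0132 0 0 0; 0 -0.0109 0.0148 0 0 0; 0 -0.0126 0.0164 0 0 0; 0 -0.0144 0.0179 0 0 0"
}}

```text
t: 8.25
eef_pos: [0.581, -0.1713, 0.1439]
ee_rot: [0.124, 0.696, -0.125, 0.696]
ft_force: [-0.6, 2.7, 7.3]
gripper_width: 0.0195
```

```bash
python3 -c "
from h import *
st()"
```

```text
t 8.25 p [ 0.581  -0.1713  0.1439] ang 17.84 r 0.0547 f [-0.6  2.7  7.3] Ftan(ccw+) 2.72 Frad 0.25 w 0.0195
tool axis [-0.001 -0.001 -1.   ]  yaw -20.21
```

{"op": "drive_tool", "data": {
  "increments": "0 -0.0018 0.0014 0 0 0; 0 -0.0037 0.0028 0 0 0; 0 -0.0056 0.0040 0 0 0; 0 -0.0076 0.0052 0 0 0; 0 -0.0097 0.0063 0 0 0; 0 -0.0117 0.0073 0 0 0; 0 -0.0139 0.0082 0 0 0; 0 -0.0160 0.0091 0 0 0; 0 -0.0182 0.0098 0 0 0; 0 -0.0204 0.0105 0 0 0"
}}

```text
t: 9.5
eef_pos: [0.5818, -0.1938, 0.1438]
ee_rot: [0.123, 0.698, -0.125, 0.694]
ft_force: [-6.3, 2.5, 12.9]
gripper_width: 0.0192
```

```bash
python3 -c "
from h import *
st()"
```

```text
t 9.5 p [ 0.5818 -0.1938  0.1438] ang -6.24 r 0.0531 f [-6.3  2.5 12.9] Ftan(ccw+) 1.85 Frad -6.54 w 0.0192
tool axis [-0.006 -0.001 -1.   ]  yaw -20.22
```

{"op": "drive_tool", "data": {
  "increments": "-0.0002 -0.0024 0.0001 0 0 0; -0.0004 -0.0049 0.0000 0 0 0; -0.0006 -0.0074 0 0 0 0; -0.0008 -0.0098 -0.0002 0 0 0; -0.001 -0.0121 -0.0001 0 0 0; -0.001 -0.0144 0 0 0 0; -0.001 -0.0167 0 0 0 0; -0.001 -0.0190 -0.0001 0 0 0; -0.001 -0.0213 -0.0003 0 0 0; -0.001 -0.0236 -0.0006 0 0 0"
}}

```text
t: 10.75
eef_pos: [0.574, -0.2137, 0.144]
ee_rot: [0.124, 0.698, -0.123, 0.695]
ft_force: [-5.6, 6.2, 4.5]
gripper_width: 0.019
```

```bash
python3 -c "
from h import *
st()"
```

```text
t 10.75 p [ 0.574  -0.2137  0.144 ] ang -29.69 r 0.0518 f [-5.6  6.2  4.5] Ftan(ccw+) 2.59 Frad -7.92 w 0.019
tool axis [-0.004  0.002 -1.   ]  yaw -20.13
```

```bash
python3 -c "
from h import *
from scipy.optimize import least_squares
P=np.array([[.4737,-.1949],[.5515,-.1344],[.5706,-.1498],[.581,-.1713],[.5818,-.1938],[.574,-.2137]])
r=least_squares(lambda q:np.hypot(*(P-q[:2]).T)-.055,[.528,-.187]);print(r.x,r.fun)
r=least_squares(lambda q:np.hypot(*(P-q[:2]).T)-q[2],[.528,-.187,.055]);print(r.x,r.fun)
c=r.x[:2]
for p in P: print(np.degrees(np.arctan2(*(p-c)[::-1])))
"
```

```text
[ 0.52761581 -0.1840505 ] [-3.40217607e-06  9.65235022e-05 -3.87617636e-05 -1.14232858e-04
  5.43334732e-05  5.07610897e-05]
[ 0.52760804 -0.18405349  0.05501188] [-2.34897285e-05  9.06989530e-05 -4.27105666e-05 -1.17870312e-04
  4.95620924e-05  4.38095621e-05]
-168.62375496081083
64.30435783352875
38.54579581768878
13.43424788825561
-10.195737502217579
-32.58037402131422
```

```bash
cat >> h.py <<'E'
C=np.array([.5276,-.1841])
def gen(cmd,degs,r=.055):
    M=down(-20.165)
    out=[]
    for g in degs:
        p=C+r*np.array([np.cos(np.radians(g)),np.sin(np.radians(g))])
        d=M.T@np.r_[p-cmd,0]; out.append("0 %.4f %.4f 0 0 0"%(d[1],d[2]))
    print(round(degs[-1],1),"; ".join(out)); return p
E
python3 -c "
from h import *
c=np.array([.5761,-.2149]);a=-32.5
for i in range(9):
    c=gen(c,a-np.arange(2.4,24.1,2.4)); a-=24
"
```

```text
-56.5 0 -0.0018 -0.0030 0 0 0; 0 -0.0040 -0.0036 0 0 0; 0 -0.0062 -0.0043 0 0 0; 0 -0.0084 -0.0051 0 0 0; 0 -0.0105 -0.0060 0 0 0; 0 -0.0125 -0.0070 0 0 0; 0 -0.0146 -0.0081 0 0 0; 0 -0.0166 -0.0093 0 0 0; 0 -0.0185 -0.0105 0 0 0; 0 -0.0204 -0.0118 0 0 0
-80.5 0 -0.0018 -0.0014 0 0 0; 0 -0.0036 -0.0029 0 0 0; 0 -0.0053 -0.0044 0 0 0; 0 -0.0069 -0.0061 0 0 0; 0 -0.0085 -0.0077 0 0 0; 0 -0.0100 -0.0095 0 0 0; 0 -0.0114 -0.0113 0 0 0; 0 -0.0128 -0.0132 0 0 0; 0 -0.0140 -0.0151 0 0 0; 0 -0.0152 -0.0171 0 0 0
-104.5 0 -0.0011 -0.0020 0 0 0; 0 -0.0021 -0.0041 0 0 0; 0 -0.0030 -0.0062 0 0 0; 0 -0.0039 -0.0084 0 0 0; 0 -0.0046 -0.0105 0 0 0; 0 -0.0053 -0.0127 0 0 0; 0 -0.0058 -0.0150 0 0 0; 0 -0.0063 -0.0172 0 0 0; 0 -0.0067 -0.0195 0 0 0; 0 -0.0069 -0.0218 0 0 0
-128.5 0 -0.0002 -0.0023 0 0 0; 0 -0.0003 -0.0046 0 0 0; 0 -0.0002 -0.0069 0 0 0; 0 -0.0001 -0.0092 0 0 0; 0 0.0001 -0.0115 0 0 0; 0 0.0004 -0.0138 0 0 0; 0 0.0008 -0.0161 0 0 0; 0 0.0013 -0.0183 0 0 0; 0 0.0018 -0.0205 0 0 0; 0 0.0025 -0.0227 0 0 0
-152.5 0 0.0008 -0.0022 0 0 0; 0 0.0016 -0.0043 0 0 0; 0 0.0026 -0.0064 0 0 0; 0 0.0
[... 425 characters left out ...]
0.0009 0 0 0; 0 0.0043 -0.0017 0 0 0; 0 0.0065 -0.0024 0 0 0; 0 0.0087 -0.0030 0 0 0; 0 0.0110 -0.0035 0 0 0; 0 0.0132 -0.0039 0 0 0; 0 0.0155 -0.0042 0 0 0; 0 0.0178 -0.0045 0 0 0; 0 0.0201 -0.0046 0 0 0; 0 0.0224 -0.0046 0 0 0
-224.5 0 0.0023 0.0001 0 0 0; 0 0.0046 0.0002 0 0 0; 0 0.0069 0.0005 0 0 0; 0 0.0092 0.0008 0 0 0; 0 0.0114 0.0013 0 0 0; 0 0.0137 0.0018 0 0 0; 0 0.0159 0.0024 0 0 0; 0 0.0181 0.0032 0 0 0; 0 0.0202 0.0040 0 0 0; 0 0.0223 0.0049 0 0 0
-248.5 0 0.0021 0.0010 0 0 0; 0 0.0041 0.0021 0 0 0; 0 0.0061 0.0032 0 0 0; 0 0.0080 0.0045 0 0 0; 0 0.0099 0.0058 0 0 0; 0 0.0118 0.0072 0 0 0; 0 0.0135 0.0087 0 0 0; 0 0.0152 0.0102 0 0 0; 0 0.0169 0.0119 0 0 0; 0 0.0184 0.0136 0 0 0
```

{"op": "drive_tool", "data": {
  "increments": "0 -0.0018 -0.0010 0 0 0; 0 -0.0040 -0.0026 0 0 0; 0 -0.0062 -0.0043 0 0 0; 0 -0.0084 -0.0051 0 0 0; 0 -0.0105 -0.0060 0 0 0; 0 -0.0125 -0.0070 0 0 0; 0 -0.0146 -0.0081 0 0 0; 0 -0.0166 -0.0093 0 0 0; 0 -0.0185 -0.0105 0 0 0; 0 -0.0204 -0.0118 0 0 0"
}}

```text
t: 12.0
eef_pos: [0.5572, -0.2302, 0.1443]
ee_rot: [0.124, 0.696, -0.124, 0.696]
ft_force: [2.3, -0.4, -11.2]
gripper_width: 0.0193
```

```bash
python3 -c "
from h import *
st()"
```

```text
t 12.0 p [ 0.5572 -0.2302  0.1443] ang -57.27 r 0.0548 f [  2.3  -0.4 -11.2] Ftan(ccw+) 1.71 Frad 1.53 w 0.0193
tool axis [-0.001 -0.    -1.   ]  yaw -20.18
```

{"op": "drive_tool", "data": {
  "increments": "0.0002 -0.0018 -0.0014 0 0 0; 0.0005 -0.0036 -0.0029 0 0 0; 0.0005 -0.0053 -0.0044 0 0 0; 0.0005 -0.0069 -0.0061 0 0 0; 0.0005 -0.0085 -0.0077 0 0 0; 0.0005 -0.0100 -0.0095 0 0 0; 0.0005 -0.0114 -0.0113 0 0 0; 0.0005 -0.0128 -0.0132 0 0 0; 0.0005 -0.0140 -0.0151 0 0 0; 0.0005 -0.0152 -0.0171 0 0 0"
}}

```text
t: 13.25
eef_pos: [0.5363, -0.2382, 0.1442]
ee_rot: [0.124, 0.696, -0.124, 0.696]
ft_force: [1.9, 0.2, -10.3]
gripper_width: 0.0193
```

```bash
python3 -c "
from h import *
st()"
```

```text
t 13.25 p [ 0.5363 -0.2382  0.1442] ang -80.9 r 0.0548 f [  1.9   0.2 -10.3] Ftan(ccw+) 1.93 Frad 0.13 w 0.0193
tool axis [ 0.  0. -1.]  yaw -20.16
```

{"op": "drive_tool", "data": {
  "increments": "0 -0.0011 -0.0020 0 0 0; 0 -0.0021 -0.0041 0 0 0; 0 -0.0030 -0.0062 0 0 0; 0 -0.0039 -0.0084 0 0 0; 0 -0.0046 -0.0105 0 0 0; 0 -0.0053 -0.0127 0 0 0; 0 -0.0058 -0.0150 0 0 0; 0 -0.0063 -0.0172 0 0 0; 0 -0.0067 -0.0195 0 0 0; 0 -0.0069 -0.0218 0 0 0"
}}

```text
t: 14.5
eef_pos: [0.5134, -0.2371, 0.1442]
ee_rot: [0.124, 0.696, -0.124, 0.696]
ft_force: [3.1, 0.6, -10.6]
gripper_width: 0.0191
```

```bash
python3 -c "
from h import *
st()"
```

```text
t 14.5 p [ 0.5134 -0.2371  0.1442] ang -104.98 r 0.0549 f [  3.1   0.6 -10.6] Ftan(ccw+) 2.85 Frad -1.4 w 0.0191
tool axis [ 0.  0. -1.]  yaw -20.16
```

{"op": "drive_tool", "data": {
  "increments": "0 -0.0002 -0.0023 0 0 0; 0 -0.0003 -0.0046 0 0 0; 0 -0.0002 -0.0069 0 0 0; 0 -0.0001 -0.0092 0 0 0; 0 0.0001 -0.0115 0 0 0; 0 0.0004 -0.0138 0 0 0; 0 0.0008 -0.0161 0 0 0; 0 0.0013 -0.0183 0 0 0; 0 0.0018 -0.0205 0 0 0; 0 0.0025 -0.0227 0 0 0"
}}

```text
t: 15.75
eef_pos: [0.4931, -0.2269, 0.1442]
ee_rot: [0.124, 0.696, -0.124, 0.696]
ft_force: [4.2, 0.5, -12.1]
gripper_width: 0.0195
```

```bash
python3 -c "
from h import *
st()"
```

```text
t 15.75 p [ 0.4931 -0.2269  0.1442] ang -128.87 r 0.0549 f [  4.2   0.5 -12.1] Ftan(ccw+) 2.97 Frad -3.07 w 0.0195
tool axis [ 0.  0. -1.]  yaw -20.16
```

{"op": "drive_tool", "data": {
  "increments": "0 0.0008 -0.0022 0 0 0; 0 0.0016 -0.0043 0 0 0; 0 0.0026 -0.0064 0 0 0; 0 0.0036 -0.0085 0 0 0; 0 0.0047 -0.0105 0 0 0; 0 0.0059 -0.0124 0 0 0; 0 0.0072 -0.0144 0 0 0; 0 0.0086 -0.0162 0 0 0; 0 0.0100 -0.0180 0 0 0; 0 0.0116 -0.0197 0 0 0"
}}

```text
t: 17.0
eef_pos: [0.4795, -0.2107, 0.1443]
ee_rot: [0.123, 0.695, -0.124, 0.697]
ft_force: [9.3, -4.8, -20.3]
gripper_width: 0.0194
```

```bash
python3 -c "
from h import *
st()"
```

```text
t 17.0 p [ 0.4795 -0.2107  0.1443] ang -151.08 r 0.055 f [  9.3  -4.8 -20.3] Ftan(ccw+) 8.73 Frad -5.85 w 0.0194
tool axis [ 0.002 -0.002 -1.   ]  yaw -20.18
```

```bash
python3 -c "
from h import *
a=-152.5
c=C+.055*np.array([np.cos(np.radians(a)),np.sin(np.radians(a))])
gen(c,a-np.array([1,2,3,4,5,6,7,8,8,8]))"
```

```text
-160.5 0 0.0007 -0.0007 0 0 0; 0 0.0013 -0.0014 0 0 0; 0 0.0020 -0.0021 0 0 0; 0 0.0027 -0.0027 0 0 0; 0 0.0034 -0.0034 0 0 0; 0 0.0041 -0.0040 0 0 0; 0 0.0048 -0.0047 0 0 0; 0 0.0056 -0.0053 0 0 0; 0 0.0056 -0.0053 0 0 0; 0 0.0056 -0.0053 0 0 0
```

{"op": "drive_tool", "data": {
  "increments": "0 0.0007 -0.0007 0 0 0; 0 0.0013 -0.0014 0 0 0; 0 0.0020 -0.0021 0 0 0; 0 0.0027 -0.0027 0 0 0; 0 0.0034 -0.0034 0 0 0; 0 0.0041 -0.0040 0 0 0; 0 0.0048 -0.0047 0 0 0; 0 0.0056 -0.0053 0 0 0; 0 0.0056 -0.0053 0 0 0; 0 0.0056 -0.0053 0 0 0"
}}

```text
t: 18.25
eef_pos: [0.4794, -0.2104, 0.1445]
ee_rot: [0.123, 0.692, -0.128, 0.7]
ft_force: [18.4, -18.4, -33.3]
gripper_width: 0.0194
```

```bash
python3 -c "
from h import *
st()
snap('wrist','pics/w5.png')"
```

```text
t 18.25 p [ 0.4794 -0.2104  0.1445] ang -151.33 r 0.0549 f [ 18.4 -18.4 -33.3] Ftan(ccw+) 25.04 Frad -7.34 w 0.0194
tool axis [ 0.01  -0.008 -1.   ]  yaw -20.44
```

View pics/w5.png

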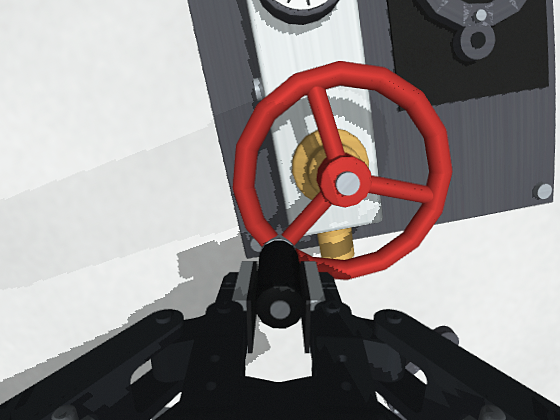

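```bash
python3 -c "
from h import *
pt=lambda a:C+.055*np.array([np.cos(np.radians(a)),np.sin(np.radians(a))])
c=pt(-160.5)
c=gen(c,np.array([-157,-153.,-148,-140,-130,-118,-106,-94,-82,-71.]))
a=-71
for i in range(5):
    c=gen(c,a+np.arange(12,121,12)); a+=120
c=gen(c,np.array([540,550,558,563,566,568,569,569.4,569.4,569.4]))
"
```

```text
-71.0 0 -0.0025 0.0022 0 0 0; 0 -0.0052 0.0049 0 0 0; 0 -0.0083 0.0086 0 0 0; 0 -0.0126 0.0150 0 0 0; 0 -0.0166 0.0237 0 0 0; 0 -0.0194 0.0348 0 0 0; 0 -0.0197 0.0463 0 0 0; 0 -0.0177 0.0577 0 0 0; 0 -0.0134 0.0683 0 0 0; 0 -0.0075 0.0771 0 0 0
49 0 0.0082 0.0081 0 0 0; 0 0.0178 0.0143 0 0 0; 0 0.0286 0.0184 0 0 0; 0 0.0399 0.0202 0 0 0; 0 0.0514 0.0196 0 0 0; 0 0.0625 0.0166 0 0 0; 0 0.0727 0.0113 0 0 0; 0 0.0816 0.0040 0 0 0; 0 0.0889 -0.0049 0 0 0; 0 0.0940 -0.0152 0 0 0
169 0 0.0029 -0.0111 0 0 0; 0 0.0035 -0.0226 0 0 0; 0 0.0017 -0.0340 0 0 0; 0 -0.0025 -0.0447 0 0 0; 0 -0.0088 -0.0543 0 0 0; 0 -0.0169 -0.0624 0 0 0; 0 -0.0266 -0.0686 0 0 0; 0 -0.0373 -0.0727 0 0 0; 0 -0.0487 -0.0745 0 0 0; 0 -0.0602 -0.0739 0 0 0
289 0 -0.0111 0.0030 0 0 0; 0 -0.0213 0.0083 0 0 0; 0 -0.0302 0.0155 0 0 0; 0 -0.0375 0.0245 0 0 0; 0 -0.0426 0.0347 0 0 0; 0 -0.0456 0.0459 0 0 0; 0 -0.0462 0.0573 0 0 0; 0 -0.0443 0.0687 0 0 0; 0 -0.0402 0.0794 0 0 0; 0 -0.0339 0.0890 0 0 0
409 0 0.0082 0.0081 0 0 0; 0 0.0178 0.0143 0 0 0; 0 0.0286 0.0184 0 0 0; 0 0.0399 0.0202 0 0 0; 0 0.0514 0.0196 0 0 0; 0 0.0625 0.0166 0 0 0; 0 0.0727 0.0113 0 0 0; 0 0.0816 0.0040 0 0 0; 0 0.0889 -0.0049 0 0 0; 0 0.0940 -0.0152 0 0 0
529 0 0.0029 -0.0111 0 0 0; 0 0.0035 -0.0226 0 0 0; 0 0.0017 -0.0340 0 0 0; 0 -0.0025 -0.0447 0 0 0; 0 -0.0088 -0.0543 0 0 0; 0 -0.0169 -0.0624 0 0 0; 0 -0.0266 -0.0686 0 0 0; 0 -0.0373 -0.0727 0 0 0; 0 -0.0487 -0.0745 0 0 0; 0 -0.0602 -0.0739 0 0 0
569.4 0 -0.0102 0.0027 0 0 0; 0 -0.0189 0.0067 0 0 0; 0 -0.0252 0.0111 0 0 0; 0 -0.0289 0.0142 0 0 0; 0 -0.0309 0.0162 0 0 0; 0 -0.0322 0.0176 0 0 0; 0 -0.0329 0.0183 0 0 0; 0 -0.0331 0.0186 0 0 0; 0 -0.0331 0.0186 0 0 0; 0 -0.0331 0.0186 0 0 0
```

{"op": "drive_tool", "data": {
  "increments": "0 -0.0025 0.0022 0 0 0; 0 -0.0052 0.0049 0 0 0; 0.0003 -0.0083 0.0086 0 0 0; 0.0005 -0.0126 0.0150 0 0 0; 0.0005 -0.0166 0.0237 0 0 0; 0.0005 -0.0194 0.0348 0 0 0; 0.0005 -0.0197 0.0463 0 0 0; 0.0005 -0.0177 0.0577 0 0 0; 0.0005 -0.0134 0.0683 0 0 0; 0.0005 -0.0075 0.0771 0 0 0"
}}

```text
t: 19.55
eef_pos: [0.546, -0.2359, 0.144]
ee_rot: [0.124, 0.696, -0.124, 0.696]
ft_force: [-4.0, 3.7, 3.5]
gripper_width: 0.0192
```

```bash
python3 -c "
from h import *
st()"
```

```text
t 19.55 p [ 0.546  -0.2359  0.144 ] ang -70.44 r 0.055 f [-4.   3.7  3.5] Ftan(ccw+) -2.55 Frad -4.86 w 0.0192
tool axis [-0. -0. -1.]  yaw -20.17
```

{"op": "drive_tool", "data": {
  "increments": "0 0.0082 0.0081 0 0 0; 0 0.0178 0.0143 0 0 0; 0 0.0286 0.0184 0 0 0; 0 0.0399 0.0202 0 0 0; 0 0.0514 0.0196 0 0 0; 0 0.0625 0.0166 0 0 0; 0 0.0727 0.0113 0 0 0; 0 0.0816 0.0040 0 0 0; 0 0.0889 -0.0049 0 0 0; 0 0.0940 -0.0152 0 0 0"
}}

```text
t: 20.8
eef_pos: [0.5636, -0.1422, 0.144]
ee_rot: [0.124, 0.696, -0.124, 0.697]
ft_force: [-0.8, -4.9, 2.9]
gripper_width: 0.0191
```

```bash
python3 -c "
from h import *
st()"
```

```text
t 20.8 p [ 0.5636 -0.1422  0.144 ] ang 49.31 r 0.0552 f [-0.8 -4.9  2.9] Ftan(ccw+) -2.55 Frad -4.26 w 0.0191
tool axis [ 0.001 -0.001 -1.   ]  yaw -20.16
```

{"op": "drive_tool", "data": {
  "increments": "0 0.0029 -0.0111 0 0 0; 0 0.0035 -0.0226 0 0 0; 0 0.0017 -0.0340 0 0 0; 0 -0.0025 -0.0447 0 0 0; 0 -0.0088 -0.0543 0 0 0; 0 -0.0169 -0.0624 0 0 0; 0 -0.0266 -0.0686 0 0 0; 0 -0.0373 -0.0727 0 0 0; 0 -0.0487 -0.0745 0 0 0; 0 -0.0602 -0.0739 0 0 0"
}}

```text
t: 22.05
eef_pos: [0.4735, -0.1731, 0.144]
ee_rot: [0.124, 0.696, -0.123, 0.696]
ft_force: [4.8, 1.1, 1.8]
gripper_width: 0.0193
```

```bash
python3 -c "
from h import *
st()"
```

```text
t 22.05 p [ 0.4735 -0.1731  0.144 ] ang 168.45 r 0.0552 f [4.8 1.1 1.8] Ftan(ccw+) -2.05 Frad -4.53 w 0.0193
tool axis [ 0.001  0.001 -1.   ]  yaw -20.12
```

{"op": "drive_tool", "data": {
  "increments": "0 -0.0111 0.0030 0 0 0; 0 -0.0213 0.0083 0 0 0; 0 -0.0302 0.0155 0 0 0; 0 -0.0375 0.0245 0 0 0; 0 -0.0426 0.0347 0 0 0; 0 -0.0456 0.0459 0 0 0; 0 -0.0462 0.0573 0 0 0; 0 -0.0443 0.0687 0 0 0; 0 -0.0402 0.0794 0 0 0; 0 -0.0339 0.0890 0 0 0"
}}

```text
t: 23.3
eef_pos: [0.5438, -0.2366, 0.1439]
ee_rot: [0.124, 0.697, -0.124, 0.695]
ft_force: [-3.9, 2.3, 11.3]
gripper_width: 0.019
```

{"op": "drive_tool", "data": {
  "increments": "0 0.0082 0.0081 0 0 0; 0 0.0178 0.0143 0 0 0; 0 0.0286 0.0184 0 0 0; 0 0.0399 0.0202 0 0 0; 0 0.0514 0.0196 0 0 0; 0 0.0625 0.0166 0 0 0; 0 0.0727 0.0113 0 0 0; 0 0.0816 0.0040 0 0 0; 0 0.0889 -0.0049 0 0 0; 0 0.0940 -0.0152 0 0 0"
}}

```text
t: 24.55
eef_pos: [0.5632, -0.1421, 0.144]
ee_rot: [0.124, 0.696, -0.124, 0.696]
ft_force: [2.0, -1.1, 6.9]
gripper_width: 0.019
```

```bash
python3 -c "
from h import *
st()"
```

```text
t 24.55 p [ 0.5632 -0.1421  0.144 ] ang 49.75 r 0.0551 f [ 2.  -1.1  6.9] Ftan(ccw+) -2.24 Frad 0.5 w 0.019
tool axis [ 0. -0. -1.]  yaw -20.14
```

{"op": "drive_tool", "data": {
  "increments": "0 0.0029 -0.0111 0 0 0; 0 0.0035 -0.0226 0 0 0; 0 0.0017 -0.0340 0 0 0; 0 -0.0025 -0.0447 0 0 0; 0 -0.0088 -0.0543 0 0 0; 0 -0.0169 -0.0624 0 0 0; 0 -0.0266 -0.0686 0 0 0; 0 -0.0373 -0.0727 0 0 0; 0 -0.0487 -0.0745 0 0 0; 0 -0.0602 -0.0739 0 0 0"
}}

```text
t: 25.8
eef_pos: [0.4735, -0.1734, 0.1439]
ee_rot: [0.124, 0.696, -0.123, 0.696]
ft_force: [5.9, 1.3, 3.6]
gripper_width: 0.019
```

{"op": "drive_tool", "data": {
  "increments": "0 -0.0102 0.0027 0 0 0; 0 -0.0189 0.0067 0 0 0; 0 -0.0252 0.0111 0 0 0; 0 -0.0289 0.0142 0 0 0; 0 -0.0309 0.0162 0 0 0; 0 -0.0322 0.0176 0 0 0; 0 -0.0329 0.0183 0 0 0; 0 -0.0329 0.0183 0 0 0; 0 -0.0329 0.0183 0 0 0; 0 -0.0329 0.0183 0 0 0"
}}

```text
t: 27.05
eef_pos: [0.4787, -0.2096, 0.1439]
ee_rot: [0.124, 0.697, -0.123, 0.696]
ft_force: [1.8, 2.6, 8.6]
gripper_width: 0.0191
```

```bash
python3 -c "
from h import *
st()
snap('wrist','pics/w6.png')
snap('scene','pics/scene6.png')
snap('side','pics/side6.png')
st()
im=[cv2.imread('pics/w%d.png'%i)[50:330,220:470] for i in (5,6)]
cv2.imwrite('pics/cmp.png',np.hstack(im))
"
```

```text
t 27.05 p [ 0.4787 -0.2096  0.1439] ang -152.48 r 0.0551 f [1.8 2.6 8.6] Ftan(ccw+) -1.46 Frad -2.75 w 0.0191
tool axis [-0.001  0.001 -1.   ]  yaw -20.12
t 27.2 p [ 0.4787 -0.2096  0.1439] ang -152.49 r 0.0551 f [1.8 3.1 9.6] Ftan(ccw+) -1.98 Frad -3.0 w 0.0193
tool axis [-0.001  0.001 -1.   ]  yaw -20.12
```

View pics/cmp.png

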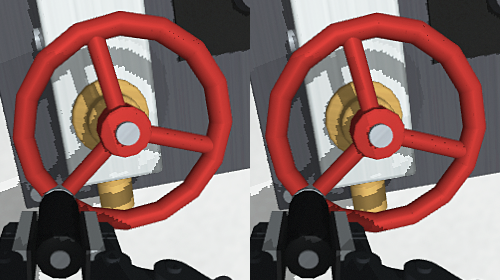

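View pics/scene6.png

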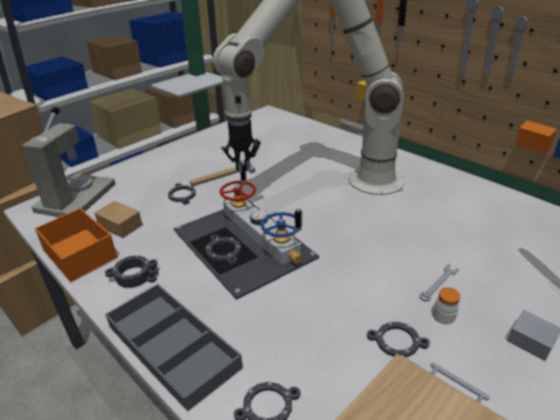

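{"op": "drive_tool", "data": {
  "increments": "0 -0.0002 0.0002 0 0 0; 0 -0.0004 0.0004 0 0 0; 0 -0.0006 0.0007 0 0 0; 0 -0.0008 0.0009 0 0 0; 0 -0.0009 0.001 0 0 0; 0 -0.0009 0.001 0 0 0; 0 -0.0009 0.001 0 0 0; 0 -0.0009 0.001 0 0 0; 0 -0.0009 0.001 0 0 0; 0 -0.0009 0.001 0 0 0"
}}

```text
t: 28.45
eef_pos: [0.4793, -0.2105, 0.1439]
ee_rot: [0.124, 0.697, -0.123, 0.696]
ft_force: [1.6, 3.3, 8.3]
gripper_width: 0.019
```

```bash
python3 -c "
from h import *
st()
snap('wrist','pics/w7.png')
im=[cv2.imread('pics/w%d.png'%i)[50:330,220:470] for i in (5,7)]
cv2.imwrite('pics/cmp2.png',np.hstack(im))
"
```

```text
t 28.45 p [ 0.4793 -0.2105  0.1439] ang -151.37 r 0.0551 f [1.6 3.3 8.3] Ftan(ccw+) -2.12 Frad -2.93 w 0.019
tool axis [-0.001  0.002 -1.   ]  yaw -20.11
```

```bash
cat > v.py <<'E'
from h import *
s,d=snap("wrist")
S5=dict(eef_pos=np.array([.4794,-.2104,.1445]),ee_rot=np.array([.123,.692,-.128,.700]))
S5["ee_rot"]/=np.linalg.norm(S5["ee_rot"])
prof=[]
for f,S in (("w5",S5),("w7",s)):
    im=cv2.imread(f"pics/{f}.png").astype(int)
    T=toolT(S)@np.array(d["tool_from_camera"])
    def samp(c,r,a):
        P=np.stack([c[0]+r*np.cos(a),c[1]+r*np.sin(a),np.full_like(a,.115)],-1)
        q=proj(d,P.reshape(-1,3),T).reshape(a.shape+(2,)).astype(np.float32)
        red=(im[...,2]-np.maximum(im[...,0],im[...,1])).clip(0).astype(np.float32)
        return cv2.remap(red,q[...,0],q[...,1],cv2.INTER_LINEAR)
    # refine centre: rim ring maximisation over visible arc
    a=np.radians(np.arange(-60,150,1.0)); best=max((samp(C+[i*.0005,j*.0005],.055,a).mean()+samp(C+[i*.0005,j*.0005],.052,a).mean()+samp(C+[i*.0005,j*.0005],.058,a).mean(),i,j) for i in range(-8,9) for j in range(-8,9))
    c=C+np.array(best[1:])*.0005; print(f,best,c)
    A=np.radians(np.arange(-180,180,.2)); rr=np.arange(.022,.042,.001)
    p=np.mean([samp(c,r,A) for r in rr],0)
    for a0 in (-31,90): pass
    lab=p>p.max()*.4; idx=np.where(lab)[0]
    gr=np.split(idx,np.where(np.diff(idx)>5)[0]+1)
    print([ (round(float(np.sum(np.degrees(A[g])*p[g])/p[g].sum()),2),len(g)) for g in gr if len(g)>10])
E
python3 v.py
```

```text
w5 (np.float32(402.5321), 6, -8) [ 0.5306 -0.1881]
[(-12582.8, 83), (-2730.0, 84), (7452.0, 81)]
w7 (np.float32(400.88452), 6, -8) [ 0.5306 -0.1881]
[(-12472.2, 82), (-2805.0, 85), (7403.4, 81)]
```

View pics/cmp2.png

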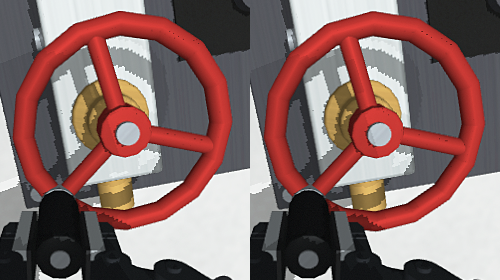

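View pics/side6.png

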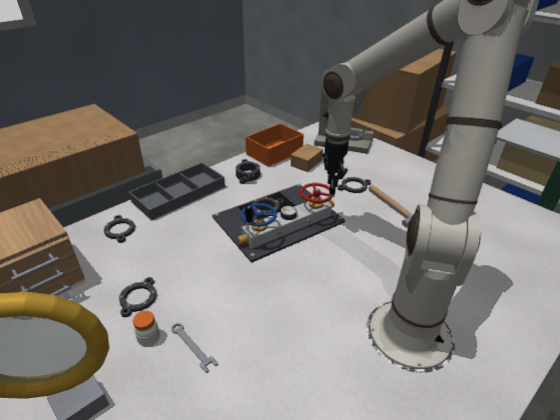

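{"op": "drive_tool", "data": {
  "increments": "0 -0.0001 0.0001 0 0 0; 0 -0.0002 0.0002 0 0 0; 0 -0.0003 0.0003 0 0 0; 0 -0.0003 0.0003 0 0 0; 0 -0.0003 0.0003 0 0 0; 0 -0.0003 0.0003 0 0 0; 0 -0.0003 0.0003 0 0 0; 0 -0.0003 0.0003 0 0 0; 0 -0.0003 0.0003 0 0 0; 0 -0.0003 0.0003 0 0 0"
}}

```text
t: 29.8
eef_pos: [0.4795, -0.2109, 0.1439]
ee_rot: [0.124, 0.697, -0.123, 0.696]
ft_force: [1.4, 3.5, 8.9]
gripper_width: 0.0192
```

```bash
python3 -c "
from h import *
st()
snap('wrist','pics/w7.png')
s,a=st();print(abs(s['qvel']).max())"; python3 v.py
```

```text
t 29.8 p [ 0.4795 -0.2109  0.1439] ang -150.93 r 0.0551 f [1.4 3.5 8.9] Ftan(ccw+) -2.37 Frad -2.88 w 0.0192
tool axis [-0.001  0.002 -1.   ]  yaw -20.11
t 29.85 p [ 0.4795 -0.2109  0.1439] ang -150.9 r 0.0551 f [2.  3.2 9.3] Ftan(ccw+) -1.84 Frad -3.28 w 0.0193
tool axis [-0.001  0.002 -1.   ]  yaw -20.12
0.002120473596433278
w5 (np.float32(402.5323), 6, -8) [ 0.5306 -0.1881]
[(-12582.8, 83), (-2730.0, 84), (7452.0, 81)]
w7 (np.float32(401.1787), 6, -8) [ 0.5306 -0.1881]
[(-12582.8, 83), (-2771.0, 85), (7435.8, 81)]
```

Spoke angles now match the picture at the stop to within about 0.2° (−151.6/−32.6/91.8 against −151.6/−32.5/92.0). The TCP angle is −150.9°, against about −151.0° at the stop. The arm is at rest.

```bash
python3 -c "
from h import *
print(job.finish_job())"
```

```text
the job is handed in; nothing more can be done
None
```

I wound the red wheel clockwise to its stop, backed it off two full turns counter-clockwise, and handed the job in at about 30 s with the handle still gripped.

- **Shut:** the wheel went about 342° clockwise from where it started. It then stood still while the push at the handle rose from about 9 N to 25 N, so I took that as the stop.
- **Two turns open:** the last 120° stretch ended about 1.3° short, so I made two small corrections. The final TCP angle about the stem is −150.9°, against about −151.1° at the stop (−151.1° to −151.3° read there under load). The wheel's spokes in the wrist pictures agree with the picture at the stop to about 0.2–0.3°.
- **Limits of that check:** my spoke script printed its angles scaled by a factor that I divided out by hand. Its search for the wheel's centre also ran to the edge of its range, in the same way for both pictures. It is therefore a good comparison between the two, not an absolute angle.
- **Forces:** the largest reading was about 42 N at the wrist, including the deliberate push into the stop.
- **Rest of the bench:** the blue valve, flanges, hammer, wrench and jar look unmoved in the scene and side pictures taken before the last two corrections. I judged this by eye only.

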